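# Move a battery pack from the charging cradle to the work light

## Task

The battery pack on the charging cradle is charged. Press the cradle's catch so that the pack springs loose, draw it off its dovetail rails, and slide it fully home on the work light until that catch snaps up and holds it; push with feeling, do not ram it. Leave the other things on the bench where they are.

Things in the scene. Friction and masses are not known exactly. Their poses are not given: they have to be found in the camera images.
- pack_centre (a point): middle of the battery pack's dark block, which is 70 mm long (x, the way it slides), 54 mm wide (y), 42 mm high. The point is 21 mm under its flat top and 33 mm above the underside of the dovetail foot below it. z up. It starts home on the charging cradle, its x the same way as the cradle's; the +x end (two contact slots) goes first onto the work light too
- pack: the same battery pack, 54 mm high in all, 0.2 to 0.45 kg; origin at the middle of the underside of its grey foot. The foot is 70 mm long, 12 mm high, 40 mm wide at its underside, 28 mm where it meets the block, which clears the rails' tops by 2 mm. A channel 18 mm wide runs along under the foot, closed by a crossbar at the front end, pack x = 25 to 35 mm, behind which the catch snaps up
- cradle: charging cradle, fixed: a black dock with a black sloped case 66 mm high, 100 mm wide behind the stop, x = 61 to 104 mm. 84 mm wide. +x is the way a pack slides on, y across. Origin: on the bench, under the middle of a pack that is home. A level floor 24 mm above the bench, x = -56 to +37 mm, carries a dovetail track open only at -x: a pack is set on the floor before the rails, its middle at x = -60 mm or less, and slid in +x. 
- work_light: work light, fixed: a grey dock like the cradle's with a tilted finned lamp head 98 mm high, 110 mm wide, x = 60 to 110 mm. 84 mm wide. +x is the way a pack slides on, y across. Origin: on the bench, under the middle of a pack that is home. A level floor 24 mm above the bench, x = -56 to +37 mm, carries a dovetail track open only at -x: a pack is set on the floor before the rails, its middle at x = -60 mm or less, and slid in +x. 
- work_light_mouth (a point): mid-point between the front ends of the work light's two aluminium rails, at floor height (dock x = -20 mm). The rails run from here to the stop, are 10 mm high, 66 mm wide over both, undercut: 42.4 mm apart at the floor, 32.4 mm at the top; their first 12 mm flare 5 mm wider on each side. Slippery (friction about 0.12)
- work_light_stop (a point): middle of the work light's stop wall (dock x = 37.5 mm, wall top 62 mm above the bench, this point 49 mm), 2.5 mm beyond where the pack's front end is when home. From it a slow (60 N per m/s) sprung ejector, 42 to 56 mm above the bench, meets the pack 15 mm before home and pushes back with 4 N, about 7 N at home. Coming home takes 10 to 20 N of push; over 50 N harms it
- work_light_catch_pad (a point): middle of the top of the press pad of the work light's catch: as on the cradle. The catch's steel nose, 11 mm wide, stands 6.5 mm proud of the floor midway between the rails, its slope from dock x = 8 mm, its upright face at 24.5 mm: in the last 26 mm the crossbar under the pack presses nose and pad down (up to about 10 N of push); at home they spring up
- cradle_mouth (a point): the same point between the front ends of the cradle's rails, which are the same; the pack is clear of them when its middle is at cradle x = -60 mm or less
- cradle_catch_pad (a point): middle of the top of the press pad of the cradle's catch: ribbed steel plate 24 mm (x) by 34 mm (y) at dock x = -72 mm, 23 mm above the bench when up. It goes straight down 9 mm: 2 N at first, 5 N at the full travel, 2 N more while a pack leans on it. Beyond 6.5 mm the pack is let go and the ejector pushes it 15 mm out (middle at x = -15 mm), the catch still partly down under it
- cradle_catch (a joint): how far the cradle's catch is pressed down, m: 0 up, 0.009 fully down
- work_light_catch (a joint): how far the work light's catch is pressed down, m: 0 up, 0.009 fully down; up to 0.0065 in the last 26 mm as a pack slides on, back to 0 with a snap when the pack is home
- file: the flat file with a wooden handle at the back, 24x260x24 mm; to be left alone; its origin is at the middle of its underside
- bearing: the ball bearing, 52 mm across, 15 mm high; to be left alone; its origin is at the middle of its underside
- spark_plug_0: the spark plug lying between the two docks, 20x65x18 mm; to be left alone; its origin is at the middle of its underside
- steel_dish_0: the shallow round steel dish, 123 mm across, 29 mm high; to be left alone; its origin is at the middle of its underside
- jar_tan: the tan plastic bottle, 80 mm across, 171 mm high; to be left alone; its origin is at the middle of its underside
Things that resemble listed ones, but are neither listed nor needed, are in the scene too. Of the things that look like the pack, the larger one is meant.

How it is judged:
On the way, in this order (a step that is already met when the one before it is completed fails the run):
1. the cradle's catch has been pressed and the pack has sprung loose at least 8 mm (x of pack_centre in the frame of cradle below -0.008 m), for 0.1 s.
2. the pack is off the cradle, more than 12 cm from its place there (horizontal distance between pack_centre and cradle above 0.12 m), for 0.1 s.
At the end, for the whole second after the job is handed in: the pack is home on the work light: within 3 mm along the track and 4 mm across it, seated within 4 mm of its height and square within 0.06 rad, the work light's catch up again (less than 2.5 mm down) holding it, and the pack at rest and let go (x of pack_centre in the frame of work_light between -0.003 and 0.003 m and y of pack_centre in the frame of work_light between -0.004 and 0.004 m and z of pack_centre in the frame of work_light between 0.053 and 0.061 m and angle between the x axis of pack_centre and the x axis of work_light, either way round below 0.06 rad and value of joint work_light_catch below 0.0025 m and linear speed of pack below 0.02 m/s); the robot touches nothing.
It fails at once if the pack is rammed: more than 55 N between the pack and the work light (contact force between pack and work_light above 55 N).
It fails at once if the file, bearing, spark plug, steel dish or jar is moved by more than 3 cm (distance of any of file, bearing, spark_plug_0, steel_dish_0, jar_tan from where it was at the start of the episode above 0.03 m).
It also fails if it takes over 58 s, if anything falls off the work surface, if the arm or the gripper's body presses on something with over 40 N, if the wrist force passes 120 N, or if a joint passes its speed limit or range.

## Robot

A 6-joint arm with a two-finger parallel gripper is mounted at the origin on the work surface; the furniture and walls round the work are solid. World frame = base frame: x ahead of the robot, y to its left, z up, the work surface at z = 0. Lengths are in m, angles in rad, forces in N, time in s.
With the tool pointing down it reaches from about 0.15 to 0.775 m from the base axis. Payload 6.1 kg.
Tool frame: the origin (TCP) lies at the very end of the fingers, on their centre line; the grasp point (between the pads) lies 19 mm behind it; z points along the fingers, y is the line along which they close (so a half turn about z gives the same grasp; the last joint's range is limited). The gripper opens to 85 mm and grips with 20 to 120 N. Pads are 22 mm wide; open, the fingers measure 114 mm over their backs; the gripper's body (76 mm by 85 mm) begins 54 mm behind the grasp point. The pads swing forward as they close: fully open they stand 13 mm farther back than shut.
Start: joints at [1.306, 0.126, -0.04, 1.405, 0, 1.571], TCP at [0.137, 0.507, 0.231] pointing down, gripper open.
Joint ranges: [-2.72, 2.72], [-0.95, 1.95], [-1.27, 1.35], [-1.78, 2.02], [-1.46, 1.47], [-3.14, 3.14]. Speed limits (rad/s): [2.39, 2.39, 3.01, 3.14, 3.14, 3.14].

## Interface

Orientations are given as a rotation vector (axis times angle).
In Python, from rig import sensors, optics, robot gives the robot as it stands.
- The arm moves only by the shell command python3 -m jog 'ROWS' [FORCE]. ROWS is a JSON object of lists of equal length, an entry for each row: "dr": the turn, a rotation vector about the world's x, y, z in degrees, a list of three; "travel": the shift along the world's x, y, z in mm, a list of three; "claw": the closure in counts, from 0 (fully open) to 255 (shut). A call has 1 to 20 rows; each row shifts and turns the commanded pose from where the row before left it; what a row does not reach is not made up. A row lasts 1/10 s, in which the tool goes at most 50 mm and 8.59 degrees, less where a joint would pass 70% of its speed; a pose out of reach is approached as far as the arm can. A call with a gripper value outside its range is refused whole. The fingers move at their own pace and stop on an object; FORCE is the grip in N (left out, the last holds). Time passes only in rows, so rows that do not move let the fingers close. It gives the time, the measured TCP pose, the force, the opening and the grip force at its end, in the units of the state.
- sensors.get_obs(): the state, without advancing time (a new reading comes with each control period).
- optics.grab_frame(name): name is "scene" or "top"; returns the picture (400x640x3 uint8, red, green, blue); there is no depth.
- optics.camera_model(name): a dict with "intrinsics" (3x3 intrinsics, pixels), "cam_to_world" (4x4, takes a point from camera to world coordinates). Camera axes: x right, y down, z forward; pixel columns grow to the right and rows downward; lengths in m; the calibration is good to about 2 mm. A picture is of the moment at which its call begins. camera_model takes no time and is no camera call.
- robot.finish_job(): hands the job in; it is judged then, once.
The state is a dict: "time": time; "q": joint angles; "joint_velocities": joint speeds; "tau": joint torques, N m; "position": TCP position; "eef_rot": TCP orientation; "wrist_force": force on the tool from outside, world axes, zero at the start; "wrist_torque": the same for the moment, N m; "finger_gap": finger opening in m; "finger_force": force on a finger pad.
Only numpy, scipy, OpenCV 4.12 (cv2) and the standard library are available. Lean on these libraries where they do the work, as an engineer would, in place of code of your own. Each camera call takes 0.05 s, during which the arm holds its last target. There are 200 camera calls.

## Working session

There is one attempt and no reset: what is moved stays moved. The work goes in short steps, Python scripts to look and compute and a shell command to move; the robot and the scene stay as the last step left them, time stands still between calls to the robot, and variables do not carry over. Pictures are saved under pics/ and viewed, at most 10 in all, crops included, and the job is handed in when it is done.

```bash
mkdir -p pics; ls; python3 - <<'E'
from rig import sensors, optics
import cv2
for n in("scene","top"):
    cv2.imwrite(f"pics/{n}0.png",optics.grab_frame(n)[:,:,::-1]); m=optics.camera_model(n); print(n,m["intrinsics"],m["cam_to_world"])
o=sensors.get_obs();print({k:o[k] for k in("time","position","eef_rot","wrist_force","finger_gap")})
E
```

```text
pics
scene [[439.86646838   0.         314.97375978]
 [  0.         439.86646838 196.99910527]
 [  0.           0.           1.        ]] [[ 0.49423481 -0.54802376  0.67483473 -0.1609692 ]
 [-0.86932746 -0.31039602  0.38460898 -0.32486747]
 [-0.00130885 -0.77673951 -0.62982062  0.71667517]
 [ 0.          0.          0.          1.        ]]
top [[398.47150466   0.         322.06481591]
 [  0.         398.47150466 204.87305588]
 [  0.           0.           1.        ]] [[ 0.01125486 -0.98462262  0.17433197  0.36313965]
 [-0.99979688 -0.01399595 -0.01450196  0.09776235]
 [ 0.0167189  -0.17413334 -0.98458014  0.98538758]
 [ 0.          0.          0.          1.        ]]
{'time': 0.1, 'position': array([0.13730097, 0.50634541, 0.23058096]), 'eef_rot': array([-4.14696155e-01, -3.11392294e+00,  2.28631140e-03]), 'wrist_force': array([ 0.66077741, -0.43020227, -0.20800179]), 'finger_gap': 0.08546873339376902}
```

View pics/scene0.png

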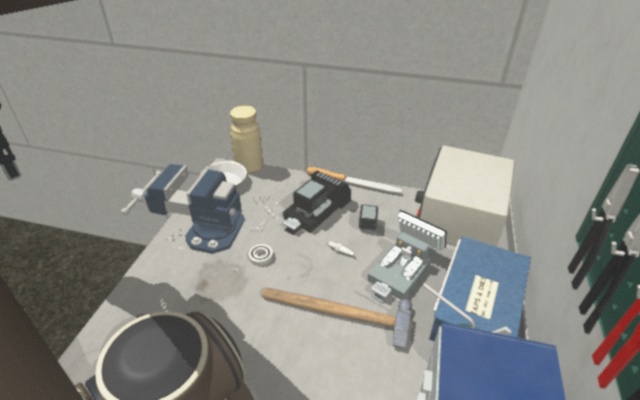

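View pics/top0.png

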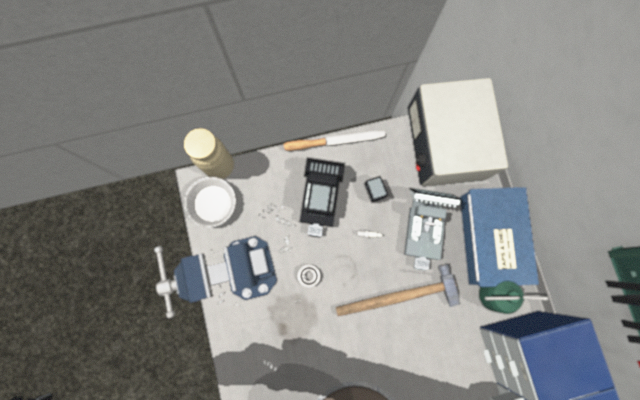

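The top view shows the black cradle with the pack at about (321,192), its pad at (315,230), the work light at (428,232) and that light's pad at (422,264). The small decoy is at (376,188). Next I'll enlarge these areas.

```bash
python3 - <<'E'
import cv2
a=cv2.imread("pics/top0.png")[150:280,285:475]; cv2.imwrite("pics/topc.png",cv2.resize(a,None,fx=4,fy=4,interpolation=cv2.INTER_CUBIC))
a=cv2.imread("pics/scene0.png")[165:305,275:465]; cv2.imwrite("pics/scenec.png",cv2.resize(a,None,fx=4,fy=4,interpolation=cv2.INTER_CUBIC))
E
```

```text
(no output)
```

View pics/topc.png

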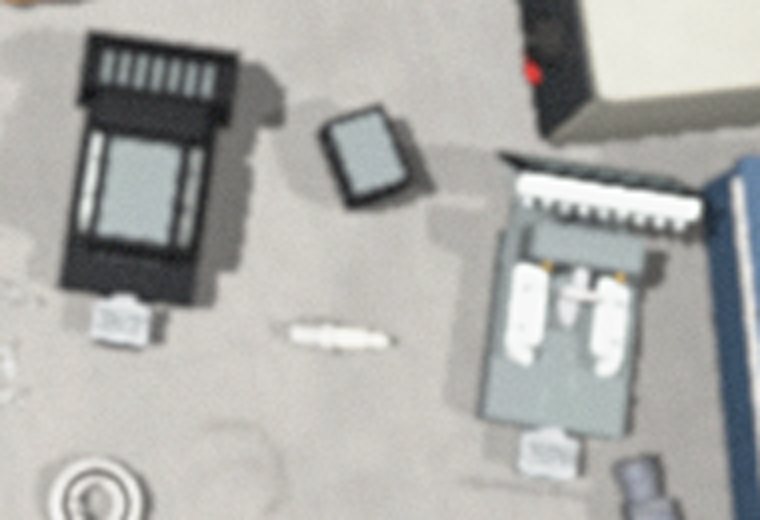

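View pics/scenec.png

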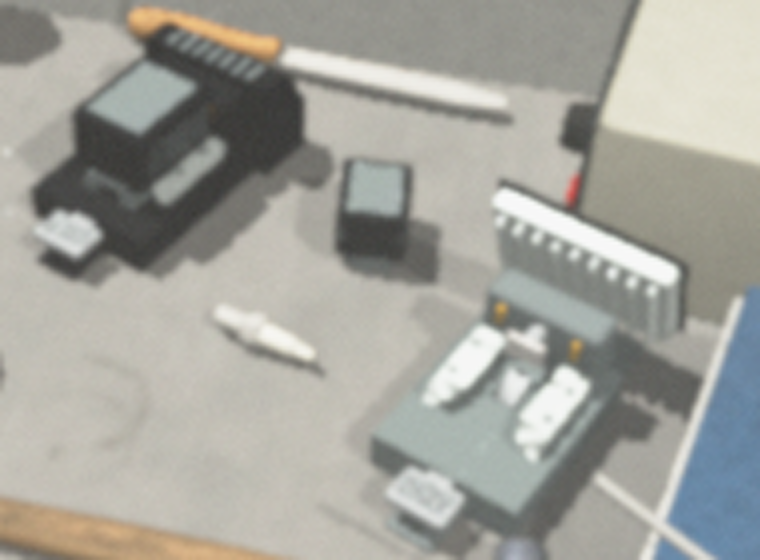

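```bash
cat > h.py <<'E'
import numpy as np
from rig import optics
from scipy.optimize import least_squares
M={n:optics.camera_model(n) for n in("top","scene")}
def proj(n,P):
    T=M[n]["cam_to_world"];c=(np.atleast_2d(P)-T[:3,3])@T[:3,:3];u=c@M[n]["intrinsics"].T;return u[:,:2]/u[:,2:]
def w(p,L):
    c,s=np.cos(p[2]),np.sin(p[2]);L=np.atleast_2d(L)/1000;return np.c_[p[0]+c*L[:,0]-s*L[:,1],p[1]+s*L[:,0]+c*L[:,1],L[:,2]]
def crop(n,c): return np.array(c)/4+np.array([285,150] if n=="top" else [275,165])-.375
def fit(pts,p0):
    f=lambda p:np.ravel([proj(n,w(p,L))[0]-uv for n,L,uv in pts])
    r=least_squares(f,p0,loss="soft_l1");return r.x,f(r.x).reshape(-1,2).round(1)
E
python3 - <<'E'
from h import *
t=lambda L,c:("top",L,crop("top",c)); s=lambda L,c:("scene",L,crop("scene",c))
wl=[t([-56,42,24],(480,416)),t([-56,-42,24],(626,436)),t([-72,0,23],(550,454)),s([-56,42,24],(372,436)),s([-56,-42,24],(520,512)),s([-72,0,23],(427,494)),
 t([110,55,98],(503,155)),]
cr=[t([-56,42,24],(62,288)),t([-56,-42,24],(196,303)),t([-72,0,23],(122,323)),t([0,0,78],(140,189.5)),s([0,0,78],(141,96)),s([-72,0,23],(68,232)),s([-56,42,24],(37,190))]
for nm,pts in(("wl",wl[:6]),("cr",cr)):
    p,r=fit(pts,[.4,0,0]);print(nm,p,np.degrees(p[2]),r.tolist())
    for n in("top","scene"):
        for L in([-56,42,24],[-56,-42,24],[-20,33,34],[-20,-33,34],[37.5,33,34],[37.5,-33,34],[-35,27,78],[35,27,78],[35,-27,78],[-35,-27,78]):
            print(n,L,((proj(n,w(p,L))[0]+.375-([285,150] if n=="top" else [275,165]))*4).round())
E
```

```text
wl [ 0.46756282 -0.16779123 -0.11916859] -6.827857169893358 [[1.2, 0.1], [-0.6, -0.4], [0.4, -0.5], [-0.2, -0.1], [-0.5, 0.3], [-0.0, 0.3]]
top [-56, 42, 24] [485. 416.]
top [-56, -42, 24] [624. 435.]
top [-20, 33, 34] [509. 357.]
top [-20, -33, 34] [619. 372.]
top [37.5, 33, 34] [518. 263.]
top [37.5, -33, 34] [626. 278.]
top [-35, 27, 78] [536. 378.]
top [35, 27, 78] [546. 258.]
top [35, -27, 78] [639. 270.]
top [-35, -27, 78] [630. 390.]
scene [-56, 42, 24] [371. 436.]
scene [-56, -42, 24] [518. 513.]
scene [-20, 33, 34] [423. 388.]
scene [-20, -33, 34] [538. 446.]
scene [37.5, 33, 34] [477. 325.]
scene [37.5, -33, 34] [588. 378.]
scene [-35, 27, 78] [427. 351.]
scene [35, 27, 78] [494. 273.]
scene [35, -27, 78] [588. 316.]
scene [-35, -27, 78] [524. 399.]
cr [ 0.54310373  0.08999938 -0.11318202] -6.484851934567976 [[-0.7, -0.4], [0.1, 0.2], [0.7, -0.4], [0.1, -0.3], [0.1, 0.5], [0.1, 0.5], [-1.7, 0.0]]
top [-56, 42, 24] [ 59. 286.]
top [-56, -42, 24] [197. 304.]
top [-20, 33, 34] [ 81. 228.]
top [-20, -33, 34] [190. 241.]
top [37.5, 33, 34] [ 94. 136.]
top [37.5, -33, 34] [201. 149.]
top [-35, 27, 78] [ 86. 241.]
top [35, 27, 78] [102. 124.]
top [35, -27, 78] [194. 136.]
top [-35, -27, 78] [179. 253.]
scene [-56, 42, 24] [ 30. 190.]
scene [-56, -42, 24] [143. 246.]
scene [-20, 33, 34] [ 79. 152.]
scene [-20, -33, 34] [167. 194.]
scene [37.5, 33, 34] [135. 104.]
scene [37.5, -33, 34] [222. 144.]
scene [-35, 27, 78] [ 68. 111.]
scene [35, 27, 78] [140.  53.]
scene [35, -27, 78] [213.  85.]
scene [-35, -27, 78] [143. 146.]
```

```bash
python3 - <<'E'
from h import *
from rig import sensors
from scipy.spatial.transform import Rotation as R
o=sensors.get_obs(); y=R.from_rotvec(o["eef_rot"]).as_matrix();print("y ang",np.degrees(np.arctan2(y[1,1],y[0,1])),y[:,2])
cr=[.5431,.0900,-.1132];wl=[.4676,-.1678,-.1192]
for nm,p,xs in(("cr",cr,(-74,-15,-65,0)),("wl",wl,(-66,-40,-20,0))):
    for x in xs: print(nm,x,(w(p,[x,0,0])[0]*1000).round(1),((w(p,[x,0,0])[0]-o["position"])*1000).round(1))
E
```

```text
y ang 74.82855893814995 [-3.67301740e-04 -1.41952829e-03 -9.99998925e-01]
cr -74 [469.6  98.4   0. ] [ 332.3 -408.  -230.6]
cr -15 [528.2  91.7   0. ] [ 390.9 -414.7 -230.6]
cr -65 [478.5  97.3   0. ] [ 341.2 -409.  -230.6]
cr 0 [543.1  90.    0. ] [ 405.8 -416.3 -230.6]
wl -66 [ 402.1 -160.     0. ] [ 264.8 -666.3 -230.6]
wl -40 [ 427.9 -163.     0. ] [ 290.6 -669.4 -230.6]
wl -20 [ 447.7 -165.4    0. ] [ 310.4 -671.8 -230.6]
wl 0 [ 467.6 -167.8    0. ] [ 330.3 -674.1 -230.6]
```

```bash
python3 -m jog '{"travel":[[22,-27,0],[22,-27,0],[22,-27,0],[22,-27,0],[22,-27,0],[22,-27,0],[22,-27,0],[22,-27,0],[22,-27,0],[22,-27,0],[22,-27,0],[22,-27,0],[22,-27,0],[22,-27,0],[22,-27,0],[2,-3,-30],[0,0,-40],[0,0,-40],[0,0,-40],[0,0,-20]],"dr":[[0,0,2],[0,0,2],[0,0,2],[0,0,2],[0,0,0.6],[0,0,0],[0,0,0],[0,0,0],[0,0,0],[0,0,0],[0,0,0],[0,0,0],[0,0,0],[0,0,0],[0,0,0],[0,0,0],[0,0,0],[0,0,0],[0,0,0],[0,0,0]],"claw":[255,255,255,255,255,255,255,255,255,255,255,255,255,255,255,255,255,255,255,255]}' 60
```

```text
time: 2.1
position: [0.467, 0.0981, 0.0575]
eef_rot: [-0.18, -3.131, 0.002]
wrist_force: [-0.2, 1.5, 0.1]
finger_gap: 0.0001
finger_force: 0.0
```

```bash
python3 -m jog '{"travel":[[1,0,-15],[0,0,-10],[0,0,-5],[0,0,-4],[0,0,-3],[0,0,-3],[0,0,-2],[0,0,0],[0,0,0],[0,0,0]],"dr":[[0,0,0],[0,0,0],[0,0,0],[0,0,0],[0,0,0],[0,0,0],[0,0,0],[0,0,0],[0,0,0],[0,0,0]],"claw":[255,255,255,255,255,255,255,255,255,255]}'
```

```text
time: 3.1
position: [0.4709, 0.0988, 0.0197]
eef_rot: [0.18, 3.135, 0.0]
wrist_force: [1.1, 0.3, 2.5]
finger_gap: 0.0001
finger_force: 1.4
```

```bash
python3 - <<'E'
from rig import optics
import cv2,numpy as np
a=optics.grab_frame("top")[130:260,270:370,::-1]; b=optics.grab_frame("scene")[150:280,260:360,::-1]
cv2.imwrite("pics/press.png",cv2.resize(np.hstack([a,b]),None,fx=4,fy=4,interpolation=cv2.INTER_CUBIC))
E
```

```text
(no output)
```

View pics/press.png

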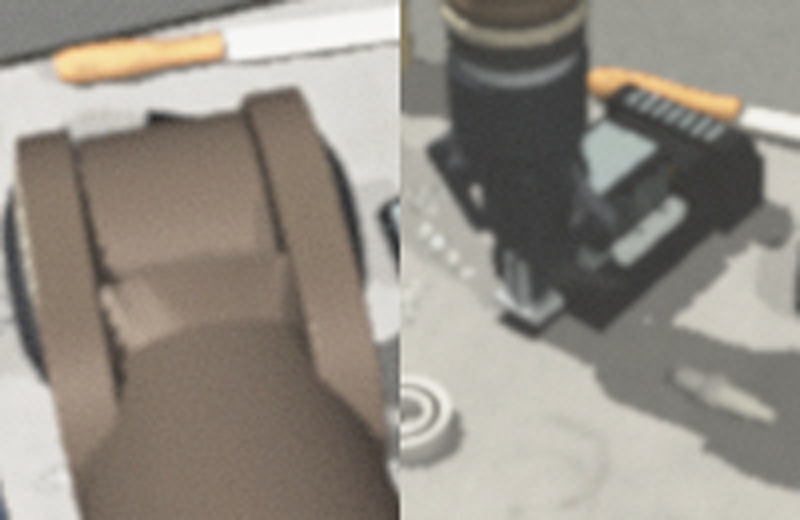

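The left half is mostly hidden by the arm. In the right half the fingertips are on the pad at about (525,300), and the pack has not been released yet. I'll press 5 mm more.

```bash
python3 -m jog '{"travel":[[0,0,-2],[0,0,-2],[0,0,-1],[0,0,-1],[0,0,0],[0,0,0],[0,0,0],[0,0,0]],"dr":[[0,0,0],[0,0,0],[0,0,0],[0,0,0],[0,0,0],[0,0,0],[0,0,0],[0,0,0]],"claw":[255,255,255,255,255,255,255,255]}'
python3 - <<'E'
from rig import optics
import cv2
cv2.imwrite("pics/p2.png",cv2.resize(optics.grab_frame("scene")[150:280,300:400,::-1],None,fx=4,fy=4,interpolation=cv2.INTER_CUBIC))
E
```

```text
time: 4.0
position: [0.4707, 0.0987, 0.0138]
eef_rot: [0.18, 3.136, 0.0]
wrist_force: [0.4, 0.8, 8.5]
finger_gap: 0.0
finger_force: 4.1
```

View pics/p2.png

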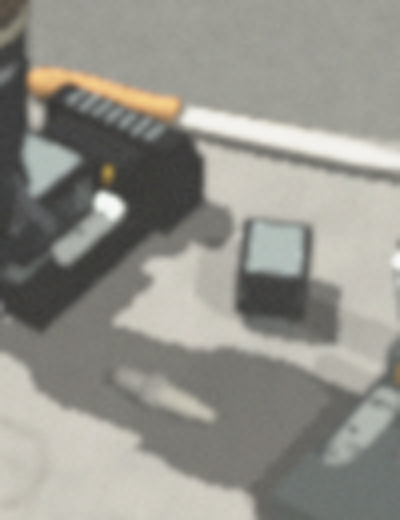

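The pack has moved back: a gap and the contact pin show at (107,172). Now I'll rise, open and move over the pack.

```bash
python3 -m jog '{"travel":[[0,0,30],[0,0,30],[0,0,30],[0,0,30],[20,-2,0],[20,-2,0],[17.5,-3,0],[0,0,0],[0,0,-30],[0,0,-30],[0,0,-20],[0,0,-8],[0,0,0],[0,0,0]],"dr":[[0,0,0],[0,0,0],[0,0,0],[0,0,0],[0,0,0],[0,0,0],[0,0,0],[0,0,0],[0,0,0],[0,0,0],[0,0,0],[0,0,0],[0,0,0],[0,0,0]],"claw":[0,0,0,0,0,0,0,0,0,0,0,0,0,0]}'
python3 - <<'E'
from rig import optics
import cv2,numpy as np
b=optics.grab_frame("scene")[130:270,250:410,::-1]
cv2.imwrite("pics/p3.png",cv2.resize(b,None,fx=4,fy=4,interpolation=cv2.INTER_CUBIC))
E
```

```text
time: 5.45
position: [0.528, 0.0918, 0.046]
eef_rot: [0.18, 3.136, 0.0]
wrist_force: [0.7, -0.1, 0.1]
finger_gap: 0.0852
finger_force: 0.0
```

View pics/p3.png

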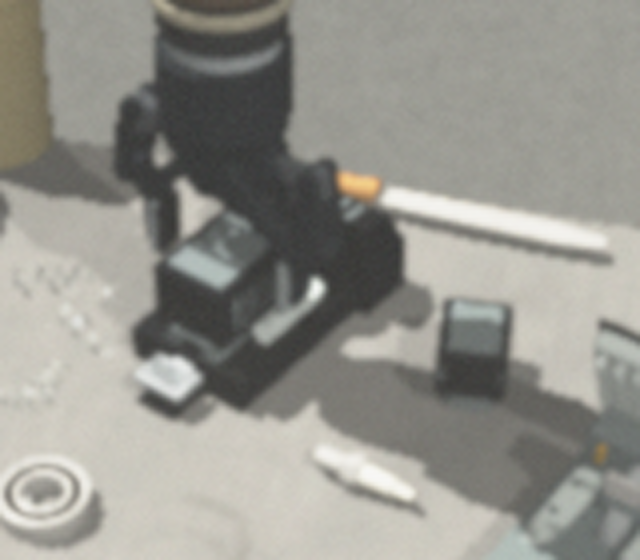

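The fingers straddle the pack, whose top back corners are at crop (165,262) and (230,292). I'll lower 5 mm and grip.

```bash
python3 - <<'E'
from h import *
for x in(-12,-15,-18): print(x,((proj("scene",w([.5431,.09,-.1132],[[x-35,27,78],[x-35,-27,78]]))+.375-[250,130])*4).round())
E
python3 -m jog '{"travel":[[0,0,-4],[0,0,0],[0,0,0],[0,0,0],[0,0,0],[0,0,0],[0,0,0],[0,0,0],[0,0,0],[0,0,0]],"dr":[[0,0,0],[0,0,0],[0,0,0],[0,0,0],[0,0,0],[0,0,0],[0,0,0],[0,0,0],[0,0,0],[0,0,0]],"claw":[0,0,255,255,255,255,255,255,255,255]}' 80
```

```text
-12 [[156. 262.]
 [230. 297.]]
-15 [[152. 264.]
 [227. 299.]]
-18 [[149. 267.]
 [224. 302.]]
time: 6.5
position: [0.5281, 0.0917, 0.0418]
eef_rot: [0.18, 3.136, 0.0]
wrist_force: [-1.2, 0.1, 5.7]
finger_gap: 0.0528
finger_force: 82.6
```

```bash
python3 -m jog '{"travel":[[-5,0.57,0],[-5,0.57,0],[-5,0.57,0],[-5,0.57,0],[0,0,0]],"dr":[[0,0,0],[0,0,0],[0,0,0],[0,0,0],[0,0,0]],"claw":[255,255,255,255,255]}'; python3 -m jog '{"travel":[[-5,0.57,0],[-5,0.57,0],[-5,0.57,0],[-5,0.57,0],[-5,0.57,0],[-5,0.57,0],[-5,0.57,0],[0,0,0]],"dr":[[0,0,0],[0,0,0],[0,0,0],[0,0,0],[0,0,0],[0,0,0],[0,0,0],[0,0,0]],"claw":[255,255,255,255,255,255,255,255]}'
```

```text
time: 7.0
position: [0.5069, 0.0943, 0.0413]
eef_rot: [-0.179, -3.136, -0.001]
wrist_force: [-1.4, 0.4, 4.5]
finger_gap: 0.0533
finger_force: 83.1
time: 7.8
position: [0.4716, 0.0979, 0.0408]
eef_rot: [-0.18, -3.135, 0.001]
wrist_force: [0.2, 0.3, -2.1]
finger_gap: 0.0527
finger_force: 83.8
```

```bash
python3 -m jog '{"travel":[[0,0,20],[0,0,30],[0,0,20],[-6,-20,0],[-6,-22,0],[-6,-22,0],[-6,-22,0],[-6,-22,0],[-6,-22,0],[-6,-22,0],[-6,-22,0],[-6,-22,0],[-6,-22,0],[-6,-22,0],[-5.5,-17.5,0],[0,0,0],[0,0,0]],"dr":[[0,0,0],[0,0,0],[0,0,0],[0,0,-0.25],[0,0,0],[0,0,0],[0,0,0],[0,0,0],[0,0,0],[0,0,0],[0,0,0],[0,0,0],[0,0,0],[0,0,0],[0,0,0],[0,0,0],[0,0,0]],"claw":[255,255,255,255,255,255,255,255,255,255,255,255,255,255,255,255,255]}'
python3 - <<'E'
from rig import optics
import cv2,numpy as np
b=optics.grab_frame("scene")[160:310,320:480,::-1]
cv2.imwrite("pics/p4.png",cv2.resize(b,None,fx=4,fy=4,interpolation=cv2.INTER_CUBIC))
E
```

```text
time: 9.5
position: [0.4013, -0.1595, 0.1112]
eef_rot: [-0.189, -3.136, -0.001]
wrist_force: [-0.2, 0.1, -1.4]
finger_gap: 0.0532
finger_force: 84.5
```

View pics/p4.png

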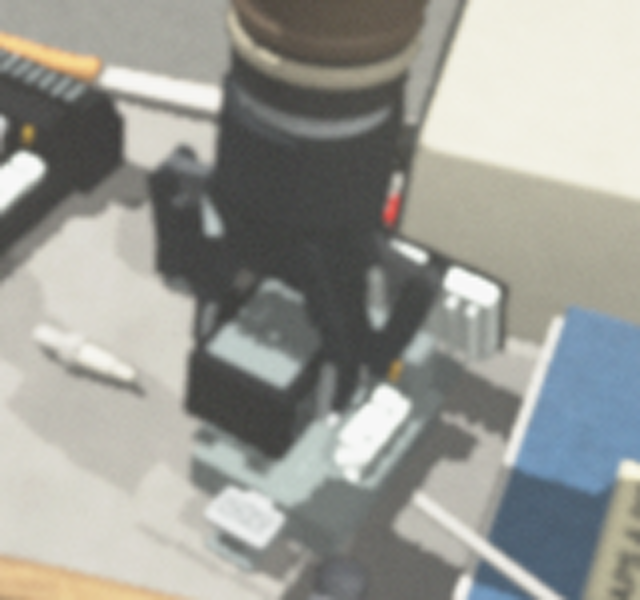

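The pack is held level above the light's entry, with its back top corners at about crop (200,352) and (292,390). I'll check that against the prediction and start lowering.

```bash
python3 - <<'E'
from h import *
from rig import sensors
p=[*sensors.get_obs()["position"][:2],-.12]
for x in(-3,0,3): print(x,((proj("scene",w(p,[[x-35,27,148],[x-35,-27,148],[x-35,27,105],[x-35,-27,105]]))+.375-[320,160])*4).round().tolist())
q=np.array([.4676,-.1678]);d=p[:2]-q;print("dock xy",1000*np.array([d@[np.cos(.12),-np.sin(.12)],d@[np.sin(.12),np.cos(.12)]]))
E
python3 -m jog '{"travel":[[0,0,-20],[0,0,-20],[0,0,-15],[0,0,-7],[0,0,-4],[0,0,-2],[0,0,-1],[0,0,0],[0,0,0]],"dr":[[0,0,0],[0,0,0],[0,0,0],[0,0,0],[0,0,0],[0,0,0],[0,0,0],[0,0,0],[0,0,0]],"claw":[255,255,255,255,255,255,255,255,255]}'
```

```text
-3 [[183.0, 353.0], [289.0, 406.0], [176.0, 418.0], [279.0, 471.0]]
0 [[186.0, 349.0], [292.0, 402.0], [179.0, 414.0], [282.0, 467.0]]
3 [[190.0, 345.0], [296.0, 398.0], [183.0, 410.0], [285.0, 463.0]]
dock xy [-66.73666581   0.65387983]
time: 10.45
position: [0.4017, -0.1597, 0.0428]
eef_rot: [0.187, 3.135, -0.0]
wrist_force: [-0.3, 0.0, -1.4]
finger_gap: 0.0529
finger_force: 84.5
```

```bash
python3 -m jog '{"travel":[[0,0,-0.5],[0,0,-0.5],[0,0,0],[0,0,0]],"dr":[[0,0,0],[0,0,0],[0,0,0],[0,0,0]],"claw":[255,255,255,255]}'; python3 -m jog '{"travel":[[4,-0.5,0],[4,-0.5,0],[4,-0.5,0],[4,-0.5,0],[0,0,0]],"dr":[[0,0,0],[0,0,0],[0,0,0],[0,0,0],[0,0,0]],"claw":[255,255,255,255,255]}'
```

```text
time: 10.85
position: [0.4014, -0.1596, 0.0413]
eef_rot: [-0.187, -3.136, -0.0]
wrist_force: [0.4, 0.1, -2.1]
finger_gap: 0.0533
finger_force: 84.5
time: 11.35
position: [0.4181, -0.1617, 0.0413]
eef_rot: [0.187, 3.136, -0.0]
wrist_force: [0.0, 0.0, -2.4]
finger_gap: 0.0534
finger_force: 84.5
```

```bash
python3 -m jog '{"travel":[[2,-0.24,0],[2,-0.24,0],[2,-0.24,0],[2,-0.24,0],[0,0,0]],"dr":[[0,0,0],[0,0,0],[0,0,0],[0,0,0],[0,0,0]],"claw":[255,255,255,255,255]}';  python3 -m jog '{"travel":[[2,-0.24,0],[2,-0.24,0],[2,-0.24,0],[2,-0.24,0],[0,0,0]],"dr":[[0,0,0],[0,0,0],[0,0,0],[0,0,0],[0,0,0]],"claw":[255,255,255,255,255]}'
```

```text
time: 11.85
position: [0.4257, -0.1626, 0.0413]
eef_rot: [0.187, 3.136, -0.0]
wrist_force: [0.6, -0.0, -0.8]
finger_gap: 0.0529
finger_force: 84.5
time: 12.35
position: [0.4337, -0.164, 0.0414]
eef_rot: [0.187, 3.136, -0.002]
wrist_force: [-0.6, -3.8, -0.3]
finger_gap: 0.0528
finger_force: 84.5
```

```bash
python3 -m jog '{"travel":[[0,-0.5,0],[0,-0.3,0],[0,0,0]],"dr":[[0,0,0],[0,0,0],[0,0,0]],"claw":[255,255,255]}'; python3 -c "
from rig import sensors;print(sensors.get_obs()['wrist_torque'])"; python3 -m jog '{"travel":[[2,-0.24,0],[2,-0.24,0],[2,-0.24,0],[0,0,0]],"dr":[[0,0,0],[0,0,0],[0,0,0],[0,0,0]],"claw":[255,255,255,255]}'; python3 -c "
from rig import sensors;print(sensors.get_obs()['wrist_torque'])"
```

```text
time: 12.65
position: [0.4337, -0.1641, 0.0415]
eef_rot: [0.187, 3.135, 0.001]
wrist_force: [0.3, 0.1, 1.0]
finger_gap: 0.0528
finger_force: 84.5
[-0.28216859  0.10842847 -0.15691932]
time: 13.05
position: [0.4399, -0.165, 0.0415]
eef_rot: [0.187, 3.135, -0.0]
wrist_force: [-0.7, -0.7, 4.5]
finger_gap: 0.0529
finger_force: 85.0
[-0.17486143  0.38417265 -0.02511483]
```

```bash
python3 -m jog '{"travel":[[2,-0.24,0.3],[2,-0.24,0],[2,-0.24,0],[0,0,0]],"dr":[[0,0,0],[0,0,0],[0,0,0],[0,0,0]],"claw":[255,255,255,255]}'; python3 -m jog '{"travel":[[2,-0.24,0],[2,-0.24,0],[0,0,0]],"dr":[[0,0,0],[0,0,0],[0,0,0]],"claw":[255,255,255]}'
```

```text
time: 13.45
position: [0.4456, -0.1659, 0.0417]
eef_rot: [0.187, 3.136, -0.0]
wrist_force: [-2.3, -1.9, 5.0]
finger_gap: 0.0531
finger_force: 85.0
time: 13.75
position: [0.4494, -0.1664, 0.0417]
eef_rot: [-0.187, -3.136, 0.001]
wrist_force: [-2.4, -1.7, 4.9]
finger_gap: 0.0529
finger_force: 85.1
```

```bash
python3 -m jog '{"travel":[[1.5,-0.4,0.3],[1.5,-0.3,0],[1,-0.12,0],[0,0,0]],"dr":[[0,0,0],[0,0,0],[0,0,0],[0,0,0]],"claw":[255,255,255,255]}'; python3 -m jog '{"travel":[[1,-0.12,0],[1,-0.12,0],[1,-0.12,0],[0,0,0],[0,0,0]],"dr":[[0,0,0],[0,0,0],[0,0,0],[0,0,0],[0,0,0]],"claw":[255,255,255,255,255]}'
```

```text
time: 14.15
position: [0.4533, -0.167, 0.0417]
eef_rot: [-0.187, -3.136, -0.0]
wrist_force: [-3.1, -1.9, 2.9]
finger_gap: 0.0531
finger_force: 85.1
time: 14.65
position: [0.4548, -0.1671, 0.0415]
eef_rot: [-0.187, -3.133, -0.0]
wrist_force: [-7.8, -1.4, 7.0]
finger_gap: 0.0529
finger_force: 85.3
```

```bash
python3 -m jog '{"travel":[[1,-0.12,0.2],[1,-0.12,0],[1,-0.12,0],[1,-0.12,0],[0,0,0]],"dr":[[0,0,0],[0,0,0],[0,0,0],[0,0,0],[0,0,0]],"claw":[255,255,255,255,255]}'; python3 -m jog '{"travel":[[1,-0.12,0.2],[1,-0.12,0],[1,-0.12,0],[0,0,0]],"dr":[[0,0,0],[0,0,0],[0,0,0],[0,0,0]],"claw":[255,255,255,255]}'; python3 -c "
from rig import sensors;print(sensors.get_obs()['wrist_torque'])"
```

```text
time: 15.15
position: [0.4587, -0.1676, 0.0415]
eef_rot: [-0.187, -3.133, -0.0]
wrist_force: [-8.0, -1.7, 5.6]
finger_gap: 0.0534
finger_force: 85.3
time: 15.55
position: [0.4614, -0.168, 0.0415]
eef_rot: [-0.187, -3.132, 0.0]
wrist_force: [-8.2, -1.8, 4.1]
finger_gap: 0.0529
finger_force: 85.2
[-0.45221581  1.85830552 -0.14798012]
```

```bash
python3 -m jog '{"travel":[[1,-0.12,0],[1,-0.12,0],[0,0,0]],"dr":[[0,0,0],[0,0,0],[0,0,0]],"claw":[255,255,255]}'; python3 -m jog '{"travel":[[1,-0.12,0],[1,-0.12,0],[0,0,0]],"dr":[[0,0,0],[0,0,0],[0,0,0]],"claw":[255,255,255]}'; python3 -m jog '{"travel":[[0.7,-0.08,0],[0.7,-0.08,0],[0,0,0]],"dr":[[0,0,0],[0,0,0],[0,0,0]],"claw":[255,255,255]}'
```

```text
time: 15.85
position: [0.4634, -0.1683, 0.0416]
eef_rot: [-0.187, -3.132, 0.0]
wrist_force: [-8.7, -2.2, 4.2]
finger_gap: 0.0531
finger_force: 85.2
time: 16.15
position: [0.4653, -0.1685, 0.0416]
eef_rot: [-0.188, -3.132, 0.0]
wrist_force: [-8.9, -2.1, 3.7]
finger_gap: 0.0527
finger_force: 85.2
time: 16.45
position: [0.4666, -0.1687, 0.0415]
eef_rot: [-0.188, -3.132, 0.0]
wrist_force: [-9.1, -2.1, 4.1]
finger_gap: 0.0531
finger_force: 85.2
```

```bash
for i in 1; do python3 -m jog '{"travel":[[0.7,-0.08,0],[0.7,-0.08,0],[0,0,0]],"dr":[[0,0,0],[0,0,0],[0,0,0]],"claw":[255,255,255]}'; done; python3 -m jog '{"travel":[[0.7,-0.08,0],[0.7,-0.08,0],[0,0,0]],"dr":[[0,0,0],[0,0,0],[0,0,0]],"claw":[255,255,255]}';python3 -m jog '{"travel":[[0.6,-0.08,0],[0.6,-0.08,0],[0,0,0]],"dr":[[0,0,0],[0,0,0],[0,0,0]],"claw":[255,255,255]}'
```

```text
time: 16.75
position: [0.4679, -0.1688, 0.0414]
eef_rot: [-0.188, -3.131, 0.0]
wrist_force: [-7.9, -2.3, 4.5]
finger_gap: 0.0531
finger_force: 85.0
time: 17.05
position: [0.469, -0.1689, 0.0414]
eef_rot: [-0.187, -3.131, 0.0]
wrist_force: [-9.5, -1.5, 4.3]
finger_gap: 0.053
finger_force: 85.0
time: 17.35
position: [0.47, -0.1691, 0.0414]
eef_rot: [-0.188, -3.131, 0.0]
wrist_force: [-10.7, -2.9, 5.9]
finger_gap: 0.0531
finger_force: 85.0
```

```bash
python3 -m jog '{"travel":[[0.6,-0.08,0],[0.6,-0.08,0],[0,0,0]],"dr":[[0,0,0],[0,0,0],[0,0,0]],"claw":[255,255,255]}'; python3 -m jog '{"travel":[[0.6,-0.08,0],[0.6,-0.08,0],[0,0,0]],"dr":[[0,0,0],[0,0,0],[0,0,0]],"claw":[255,255,255]}'
python3 - <<'E'
from rig import optics
import cv2,numpy as np
b=optics.grab_frame("scene")[185:305,345:465,::-1]
cv2.imwrite("pics/p5.png",cv2.resize(b,None,fx=5,fy=5,interpolation=cv2.INTER_CUBIC))
E
```

```text
time: 17.65
position: [0.4706, -0.1691, 0.0413]
eef_rot: [-0.188, -3.129, 0.0]
wrist_force: [-11.9, -0.6, 7.1]
finger_gap: 0.053
finger_force: 85.3
time: 17.95
position: [0.4707, -0.1691, 0.0412]
eef_rot: [-0.188, -3.127, -0.0]
wrist_force: [-15.4, -1.6, 10.4]
finger_gap: 0.0531
finger_force: 85.7
```

View pics/p5.png

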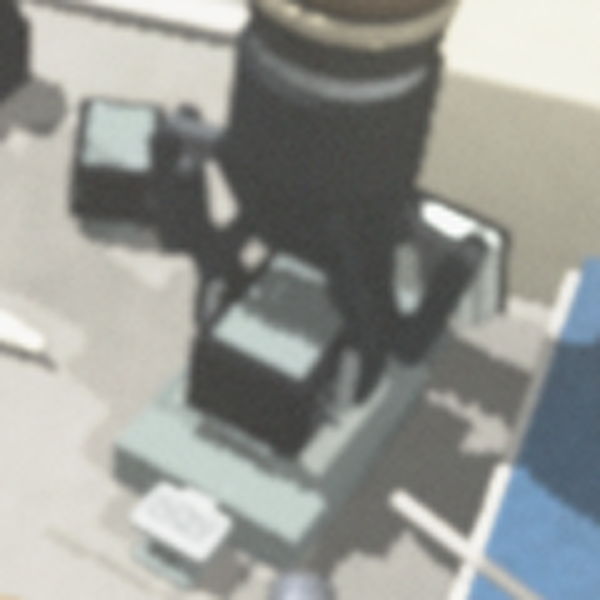

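The pad centre is at about crop (182,520), which is pixel (381,289), the same as at the start. I'll check its height numerically.

```bash
python3 - <<'E'
from h import *
import cv2
a=cv2.imread("pics/scene0.png",0); b=optics.grab_frame("scene")[:,:,::-1]; b=cv2.cvtColor(np.ascontiguousarray(b),cv2.COLOR_BGR2GRAY)
u=4
def cr(i,r): y0,y1,x0,x1=r; return cv2.resize(i[y0:y1,x0:x1],None,fx=u,fy=u,interpolation=cv2.INTER_CUBIC)
t=cr(a,(281,297,370,394)); S=cr(b,(273,307,362,402))
m=cv2.matchTemplate(S,t,cv2.TM_CCOEFF_NORMED);_,v,_,l=cv2.minMaxLoc(m);print(v,(np.array(l)-32)/u)
p=[.4676,-.1678,-.1192];print(proj("scene",w(p,[[-72,0,23],[-72,0,16.5]])))
E
```

```text
0.9929405450820923 [0. 0.]
[[381.3403283  288.38227104]
 [381.0360538  290.47929828]]
```

The catch is up (zero shift, and 2 px would be expected if it were pressed). I'll tug back gently to confirm it holds, then release.

```bash
python3 -m jog '{"travel":[[-1,0.12,0],[-1,0.12,0],[-1,0.12,0],[0,0,0]],"dr":[[0,0,0],[0,0,0],[0,0,0],[0,0,0]],"claw":[255,255,255,255]}'; python3 -m jog '{"travel":[[-1,0.12,0],[-1,0.12,0],[0,0,0]],"dr":[[0,0,0],[0,0,0],[0,0,0]],"claw":[255,255,255]}'
```

```text
time: 18.45
position: [0.4703, -0.1692, 0.0415]
eef_rot: [-0.188, -3.132, 0.0]
wrist_force: [-6.7, -1.7, 3.3]
finger_gap: 0.0528
finger_force: 85.0
time: 18.75
position: [0.4688, -0.1691, 0.0416]
eef_rot: [-0.188, -3.133, 0.001]
wrist_force: [-5.4, -2.3, 2.5]
finger_gap: 0.0531
finger_force: 84.9
```

```bash
python3 -m jog '{"travel":[[-1,0.12,0],[-1,0.12,0],[0,0,0]],"dr":[[0,0,0],[0,0,0],[0,0,0]],"claw":[255,255,255]}'; python3 -m jog '{"travel":[[-0.7,0.08,0],[-0.7,0.08,0],[0,0,0]],"dr":[[0,0,0],[0,0,0],[0,0,0]],"claw":[255,255,255]}'
```

```text
time: 19.05
position: [0.4674, -0.1689, 0.0417]
eef_rot: [-0.188, -3.134, 0.001]
wrist_force: [-4.3, -3.5, -0.6]
finger_gap: 0.0531
finger_force: 84.6
time: 19.35
position: [0.4672, -0.169, 0.0419]
eef_rot: [0.187, 3.136, -0.001]
wrist_force: [1.4, -6.2, -7.0]
finger_gap: 0.0533
finger_force: 84.8
```

The force reversed at x=0.467, so the catch holds the pack. I'll relax the side loads, open and retreat.

```bash
python3 -m jog '{"travel":[[0.6,-0.7,-0.4],[0,0,0],[0,0,0],[0,0,0],[0,0,0],[0,0,0],[0,0,0],[0,0,20],[0,0,30],[0,0,30],[0,0,30],[0,0,30],[0,0,0],[0,0,0]],"dr":[[0,0,0],[0,0,0],[0,0,0],[0,0,0],[0,0,0],[0,0,0],[0,0,0],[0,0,0],[0,0,0],[0,0,0],[0,0,0],[0,0,0],[0,0,0],[0,0,0]],"claw":[255,255,0,0,0,0,0,0,0,0,0,0,0,0]}'
python3 - <<'E'
from rig import optics
import cv2,numpy as np
b=optics.grab_frame("scene")[185:305,345:465,::-1]
cv2.imwrite("pics/p6.png",cv2.resize(b,None,fx=5,fy=5,interpolation=cv2.INTER_CUBIC))
from h import *
print(((proj("scene",w([.4676,-.1678,-.1192],[[-35,27,78],[-35,-27,78],[35,-27,78],[35,27,78]]))+.4-[345,185])*5).round().tolist())
E
```

```text
time: 20.75
position: [0.4678, -0.1694, 0.1824]
eef_rot: [0.187, 3.134, -0.001]
wrist_force: [-0.2, 0.2, -0.6]
finger_gap: 0.0852
finger_force: 0.0
[[184.0, 339.0], [306.0, 399.0], [386.0, 296.0], [267.0, 241.0]]
```

View pics/p6.png

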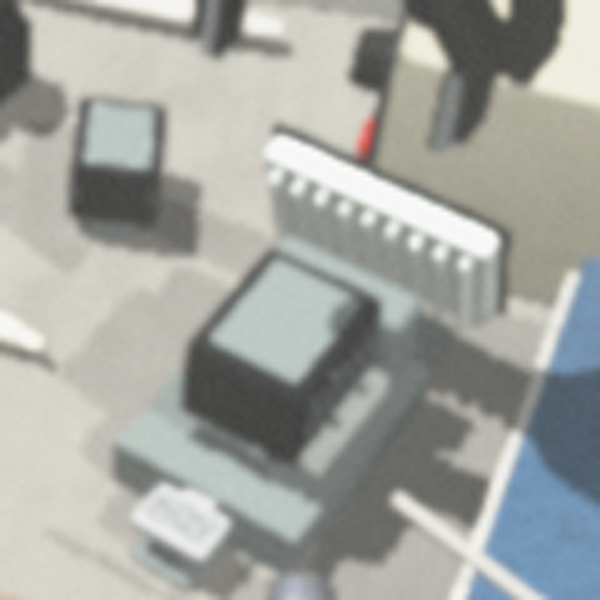

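The pack sits against the stop, with corners at about (187,345), (300,392) and (380,298), close to the home prediction. The pad is up at (182,520) and the gripper is clear, so I'll hand in.

```bash
python3 -c "
from rig import robot;print(robot.finish_job())"
```

```text
the job is handed in; nothing more can be done
None
```

The pack is home on the work light with its catch up and holding (it resisted a gentle tug back), wrist force stayed under 20 N in every reading, and the job was handed in just after 20.75 s; no verdict was returned.

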